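# Fill and close a kit case

### The job

Pour all six ceramic beads from the yellow tipping cup into the open metal case, and stand the emptied cup upright on the bench again. Then fit the blue cover over the case's two dowels and press it fully down against the sprung pins until it lies flush on the rim; finish while still holding it pressed shut, so that a colleague can put the screws in. Leave the multimeter, screwdriver, solder spool and small jar where they are.

Things in the scene. Friction and masses are not known exactly. Their poses are not given: they have to be found in the camera images.
- case: Open lower half of a metal kit case, screwed to the bench: 180 (x) x 110 (y) x 40 mm high, plus a 19 mm screw tab, 6 mm high, at each x end. Origin at the centre of its underside, x along its length, z up. Open cavity 128 (x) x 98 (y) mm, floor 6 mm and rim 40 mm above the bench; solid blocks 26 mm thick close both x ends. Two dowels and four sprung pins stand on the end blocks.
- case_rim (a point): Centre of the case's mouth at rim height, 40 mm above the bench; same axes as the case. The underside of the closed cover lies here.
- dowel_a (a point): Centre of the foot of one brass dowel, on the rim at case x = +77 mm, y = 0. Both dowels: 10 mm in diameter, 18 mm high, the lower 10 mm straight, the upper 8 mm tapering to 3.6 mm.
- dowel_b (a point): Centre of the foot of the other brass dowel, on the rim at case x = -77 mm, y = 0.
- pins (a joint): Four copper sprung pins, 8 mm in diameter, at case x = +-77, y = +-38 mm, moving together: 0 = up, standing 5 mm above the rim; 0.005 m = pressed level with the rim. They carry the cover 5 mm above the rim against its own weight; about 10 N in all (about 7 N of push besides the cover's weight) brings the cover onto the rim, and they lift it again when it is let go.
- cover: Blue flat cover, loose, lying on the bench right way up: plate 180 (x) x 110 (y) x 10 mm thick, about 0.3 kg. Origin at the centre of its underside, z up. Through holes 12.5 mm in diameter at x = +-77 mm, y = 0 take the dowels, which stick out above it when it is closed; it fits either way round. A black strap handle stands over its middle.
- cover_handle (a point): Centre of the cover's handle bar, 37 mm above the cover's underside. The bar lies along the cover's x: 100 mm long (x), 16 mm wide (y), 18 mm high, 18 mm of open air between it and the plate, two 12 mm legs at x = +-43 mm.
- cup: Yellow open tipping cup (a trough), loose, standing on the bench: mouth 130 mm (x), 62 mm wide over its flat upright sides (y), 46 mm high, about 0.12 kg. Origin at the centre of its underside, z up. Sides and floor are 4 mm thick; from the ends of the 58 mm long floor two walls slope up and outward, 41 degrees from vertical, to the pouring lips at x = +-65 mm, 46 mm high.
- cup_lip (a point): Middle of the cup's pouring lip on its +x end (the -x end is the same; it pours over either). The round beads start to roll out when the cup is tipped about its y axis by some 50 to 55 degrees and are normally all out by 75; should some jam, rocking the cup frees them.
- bead0: White round ceramic bead, 18 mm in diameter, 12 g; origin at its centre. At the start it lies in the cup.
- bead1: White round ceramic bead, 18 mm in diameter, 12 g; origin at its centre. At the start it lies in the cup.
- bead2: White round ceramic bead, 18 mm in diameter, 12 g; origin at its centre. At the start it lies in the cup.
- bead3: White round ceramic bead, 18 mm in diameter, 12 g; origin at its centre. At the start it lies in the cup.
- bead4: White round ceramic bead, 18 mm in diameter, 12 g; origin at its centre. At the start it lies in the cup.
- bead5: White round ceramic bead, 18 mm in diameter, 12 g; origin at its centre. At the start it lies in the cup.
- multimeter: Bystander: red multimeter lying on the bench, 150 (x) x 78 (y) x about 42 mm high; origin at the centre of its underside.
- screwdriver: Bystander: screwdriver with an orange handle lying on the bench, 170 mm long along its x, under 40 mm high.
- spool: Bystander: metal solder spool standing on the bench, 56 mm in diameter, 46 mm high; origin at the centre of its underside.
- flux_jar: Bystander: small amber jar with a white cap standing on the bench, 52 mm in diameter, 60 mm high; origin at the centre of its underside.
Mind the look-alikes: they are no part of the job. Of the things shaped like the cover, the blue one is meant.

How it is judged (in metres and radians):
On the way, in this order (a step that is already met when the one before it is completed fails the run):
1. all six beads lie in the case (x of bead0 in the frame of case between -0.066 and 0.066 m and y of bead0 in the frame of case between -0.051 and 0.051 m and z of bead0 in the frame of case between 0.005 and 0.04 m and x of bead1 in the frame of case between -0.066 and 0.066 m and y of bead1 in the frame of case between -0.051 and 0.051 m and z of bead1 in the frame of case between 0.005 and 0.04 m and x of bead2 in the frame of case between -0.066 and 0.066 m and y of bead2 in the frame of case between -0.051 and 0.051 m and z of bead2 in the frame of case between 0.005 and 0.04 m and x of bead3 in the frame of case between -0.066 and 0.066 m and y of bead3 in the frame of case between -0.051 and 0.051 m and z of bead3 in the frame of case between 0.005 and 0.04 m and x of bead4 in the frame of case between -0.066 and 0.066 m and y of bead4 in the frame of case between -0.051 and 0.051 m and z of bead4 in the frame of case between 0.005 and 0.04 m and x of bead5 in the frame of case between -0.066 and 0.066 m and y of bead5 in the frame of case between -0.051 and 0.051 m and z of bead5 in the frame of case between 0.005 and 0.04 m), for 0.2 s.
2. the emptied cup stands upright on the bench, let go (all of step 1 and angle between cup's own z axis and vertical below 0.08 rad and height (world z) of cup between -0.006 and 0.006 m and linear speed of cup below 0.03 m/s and contact force between cup and the arm below 0.2 N and contact force between cup and the fingers below 0.2 N and contact force between cup and cover below 0.2 N), for 0.2 s.
At the end, for the whole second after the job is handed in: Beads all in the case below its rim; cup upright (0.08 rad) on the bench (6 mm), let go, at rest; cover on the dowels, centred within 4 mm, in line within 0.05 rad, level within 0.03 rad, underside under 2 mm above the rim, the robot still pressing on it (over 2 N) (all of step 2 and z of cover in the frame of case_rim between -0.003 and 0.002 m and horizontal distance between cover and case_rim below 0.004 m and angle between the x axis of cover and the x axis of case, either way round below 0.05 rad and angle between cover's own z axis and vertical below 0.03 rad and contact force between any of the fingers, the arm and cover above 2 N and linear speed of cover below 0.02 m/s); the arm keeps its last pose, push and grip.
It fails at once if the red multimeter is moved more than 30 mm (distance of multimeter from where it was at the start of the episode above 0.03 m).
It fails at once if the screwdriver is moved more than 30 mm (distance of screwdriver from where it was at the start of the episode above 0.03 m).
It fails at once if the solder spool is moved more than 30 mm (distance of spool from where it was at the start of the episode above 0.03 m).
It fails at once if the small jar is moved more than 30 mm (distance of flux_jar from where it was at the start of the episode above 0.03 m).
It also fails if it takes over 72 s, if anything falls off the work surface, if the arm or the gripper's body presses on something with over 40 N, if the wrist force passes 120 N, or if a joint passes its speed limit or range.

### The arm

A 6-joint arm with a two-finger parallel gripper is mounted at the origin on the work surface. World frame = base frame: x ahead of the robot, y to its left, z up, the work surface at z = 0. Lengths are in m, angles in degrees, forces in N, time in s.
With the tool pointing down it reaches from about 0.3 to 0.825 m from the base axis. Payload 5.4 kg.
Tool frame: the origin (TCP) lies on the mounting face of the last link; the fingertips stand 190 mm ahead of it and the grasp point (between the pads) lies 171 mm ahead of it (arm.tip_extent is the distance from the TCP to the fingertips, in m); z points along the fingers, y is the direction in which the jaws open and shut (so a half turn about z gives the same grasp; the last joint's range is limited). The gripper opens to 92 mm and grips with 3 to 60 N. Pads are 20 mm wide; open, the fingers measure 128 mm over their backs; the gripper's body (75 mm by 189 mm) begins 69 mm behind the grasp point.
Start: joints at [55.743, 9.076, 91.501, -0, 79.423, -12.038], TCP at [0.217, 0.532, 0.405] pointing down, gripper open.
Joint ranges: [-166.64, 166.64], [-54.1, 131.32], [10.49, 154.53], [-73.88, 253.88], [9.74, 151.15], [-171.62, 171.62]. Speed limits (degrees/s): [147.25, 147.25, 180, 180, 180, 180].

### API

Orientations are given as a 3x3 rotation matrix whose columns are the frame's x, y, z axes.
In Python, from station import arm gives the robot as it stands.
- The arm moves only by the tool send_rows, never from a script. Its argument "plan" is a list that holds one entry, the list of rows, each a list of 6 numbers: the shift along the world's x, y, z in m, then the turn, a rotation vector about the world's x, y, z in rad. A call has 1 to 20 rows; each row is the pose to reach, as a shift and turn from the pose commanded when the call began; what a row does not reach only later rows make up. A row lasts 1/8 s, in which the tool goes at most 62.5 mm and 10.7 degrees, less where a joint would pass 70% of its speed; a pose out of reach is approached as far as the arm can. A call with a gripper value outside its range is refused whole. "jaw" is the opening, from 0 (shut) to 1 (fully open), set as the call begins (left out, the last holds). The fingers move at their own pace and stop on an object; "newtons" is the grip in N (left out, the last holds). Time passes only in rows, so rows that repeat a pose let the fingers close. It gives the time, the measured TCP pose, the force and the opening at its end, in the units of the state.
- arm.get_state(): the state, without advancing time (a new reading comes with each control period).
- arm.camera(name): name is "scene" or "top" or "wrist"; returns the picture (400x640x3 uint8, red, green, blue); there is no depth.
- arm.camera_info(name): a dict with "fx", "fy", "cx", "cy" (pixels), "world_to_cam" (4x4, takes a point from world to camera coordinates); the wrist camera has in their place "T_tool_cam" (4x4, takes a point from camera to tool coordinates, whose origin is the TCP and whose axes are the flange's). Camera axes: x right, y down, z forward; pixel columns grow to the right and rows downward; lengths in m; the calibration is good to about 2 mm. The wrist camera is an equidistant fisheye: a pixel r from the principal point sees the ray r / f radians off the axis. A picture is of the moment at which its call begins: read the wrist's pose just before it. camera_info takes no time and is no camera call.
- arm.close_job(): hands the job in, once; it reports no verdict.
The state is a dict: "t": time; "qpos": joint angles; "qd": joint speeds; "joint_efforts": joint torques, N m; "tool_pos": TCP position; "eef_rot": TCP orientation; "wrist_force": force on the tool from outside, world axes, zero at the start; "torque": the same for the moment, N m; "grip_width": finger opening in m.
Only numpy, scipy, OpenCV 4.12 (cv2) and the standard library are available. Lean on these libraries where they do the work, as an engineer would, in place of code of your own. Each camera call takes 0.05 s, during which the arm holds its last target. There are 200 camera calls.

## Working session

There is one attempt and no reset: what is moved stays moved. The work goes in short steps, Python scripts to look and compute and a tool call to move; the robot and the scene stay as the last step left them, time stands still between calls to the robot, and variables do not carry over. Pictures are saved under pics/ and viewed, about 8 in all and at most 12, crops included, and the job is handed in when it is done.

Besides the shell and the picture viewer there is one more tool, called as a command line: name --argument value ..., lists and objects as JSON in quotes. send_rows: Moves the arm, as the interface text tells. Its arguments: {"type":"object","properties":{"plan":{"type":"array","items":{"type":"array","items":{"type":"array","items":{"type":"number"}}}},"jaw":{"type":"number"},"newtons":{"type":"number"}},"required":["plan"]}

```bash
mkdir -p pics; ls; python3 - <<'E'
from station import arm
import cv2,numpy as np
for n in("top","scene"):
    im=arm.camera(n); cv2.imwrite(f"pics/{n}0.png",im[:,:,::-1])
    i=arm.camera_info(n); print(n,{k:np.round(v,4).tolist() for k,v in i.items()})
print(arm.camera_info("wrist")); print(arm.get_state())
E
```

```text
pics
top {'fx': 485.7008, 'fy': 485.7008, 'cx': 327.9765, 'cy': 204.5288, 'world_to_cam': [[-0.105, -0.9945, 0.0031, 0.0237], [-0.9714, 0.1019, -0.2144, 0.5189], [0.2129, -0.0255, -0.9767, 1.3263], [0.0, 0.0, 0.0, 1.0]]}
scene {'fx': 429.0367, 'fy': 429.0367, 'cx': 321.2637, 'cy': 199.42, 'world_to_cam': [[-0.5709, 0.821, -0.0021, 0.3076], [0.4808, 0.3323, -0.8114, -0.1871], [-0.6655, -0.4642, -0.5845, 1.6667], [0.0, 0.0, 0.0, 1.0]]}
{'fx': 309.70691628693146, 'fy': 309.70691628693146, 'cx': 320.1849456349936, 'cy': 194.14990215561795, 'T_tool_cam': array([[ 7.16132314e-05, -9.69586597e-01, -2.44748495e-01,
         6.93914766e-02],
       [ 9.99999834e-01, -7.03005882e-05,  5.71099436e-04,
         1.28864107e-04],
       [-5.70936321e-04, -2.44748496e-01,  9.69586431e-01,
         1.88342501e-02],
       [ 0.00000000e+00,  0.00000000e+00,  0.00000000e+00,
         1.00000000e+00]])}
{'t': 0.1, 'qpos': array([ 5.57450847e+01,  9.10785110e+00,  9.15639386e+01, -9.57754525e-04,
        7.94240369e+01, -1.20358959e+01]), 'qd': array([ 0.01544141, -0.07372147, -0.21605912,  0.01968895, -0.06408162,
        0.08618086]), 'joint_efforts': array([-2.04911797e-03, -3.86507571e+01, -3.22957563e+01,  7.00673182e-02,
        3.40128306e-02, -3.86567228e-05]), 'tool_pos': array([0.21729364, 0.53208898, 0.40383769]), 'eef_rot': array([[-9.25746120e-01,  3.78144497e-01, -9.27821302e-04],
       [ 3.78145489e-01,  9.25745134e-01, -1.39162979e-03],
       [ 3.32688908e-04, -1.63914732e-03, -9.99998601e-01]]), 'wrist_force': array([-0.02911831,  0.42399091,  0.43193232]), 'torque': array([-0.01133307, -0.01845458, -0.00887487]), 'grip_width': 0.09196455399143189}
```

View pics/top0.png

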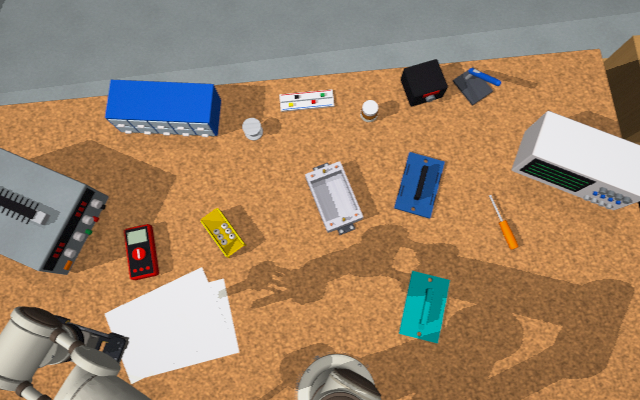

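View pics/scene0.png

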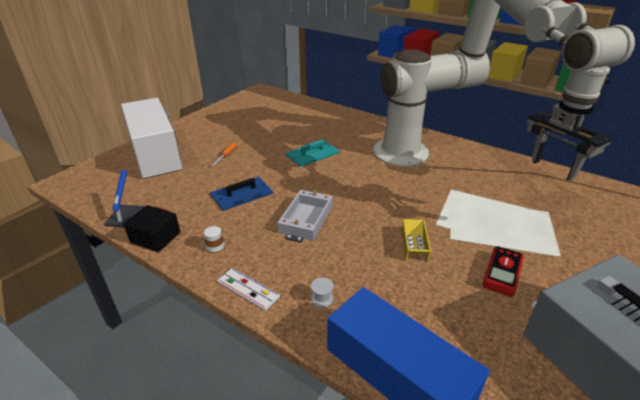

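Top view: the case is at (333,197), the yellow cup at (222,232). Two things look like the cover: blue at (420,185) with a black handle, and teal at (425,307). The blue one is meant. Next I measure them by colour masks and enlarge a crop.

```bash
cat > h.py <<'E'
from station import arm
import cv2,numpy as np
def rays(name,uv,st=None):
    i=arm.camera_info(name); uv=np.atleast_2d(np.asarray(uv,float))
    x=(uv[:,0]-i["cx"])/i["fx"]; y=(uv[:,1]-i["cy"])/i["fy"]
    if name=="wrist":
        r=np.hypot(x,y); s=np.where(r>1e-9,np.sin(r)/np.maximum(r,1e-9),1)
        d=np.c_[x*s,y*s,np.cos(r)]; T=np.eye(4); T[:3,:3]=st["eef_rot"]; T[:3,3]=st["tool_pos"]
        M=T@i["T_tool_cam"]
    else:
        d=np.c_[x,y,np.ones(len(x))]; M=np.linalg.inv(i["world_to_cam"])
    return M[:3,3],d@M[:3,:3].T
def plane(name,uv,z,st=None):
    o,d=rays(name,uv,st); return o+d*((z-o[2])/d[:,2])[:,None]
def proj(name,P,st=None):
    i=arm.camera_info(name); P=np.atleast_2d(P)
    if name=="wrist":
        T=np.eye(4); T[:3,:3]=st["eef_rot"]; T[:3,3]=st["tool_pos"]; M=np.linalg.inv(T@i["T_tool_cam"])
    else: M=i["world_to_cam"]
    c=P@M[:3,:3].T+M[:3,3]
    if name=="wrist":
        r=np.hypot(c[:,0],c[:,1]); k=np.arctan2(r,c[:,2])/np.maximum(r,1e-9); x,y=c[:,0]*k,c[:,1]*k
    else: x,y=c[:,0]/c[:,2],c[:,1]/c[:,2]
    return np.c_[x*i["fx"]+i["cx"],y*i["fy"]+i["cy"]]
def blob(mask,box=None,close=5):
    m=mask.astype(np.uint8)
    if box: 
        k=np.zeros_like(m); k[box[1]:box[3],box[0]:box[2]]=1; m&=k
    m=cv2.morphologyEx(m,cv2.MORPH_CLOSE,np.ones((close,close)))
    c=max(cv2.findContours(m,0,1)[0],key=cv2.contourArea); return c[:,0,:]
def rect(name,c,z,st=None):
    p=plane(name,c,z,st)[:,:2]*1000
    (x,y),(w,h),a=cv2.minAreaRect(p.astype(np.float32))
    if w<h: w,h,a=h,w,a+90
    return np.round([x,y,w,h,(a+90)%180-90],1)
E
python3 - <<'E'
from h import *
im=cv2.imread("pics/top0.png"); hsv=cv2.cvtColor(im,cv2.COLOR_BGR2HSV); H,S,V=cv2.split(hsv)
y=blob((H>22)&(H<35)&(S>150)&(V>70),(180,190,260,270)); print("cup",rect("top",y,.046),rect("top",y,0.0))
b=blob((H>100)&(H<125)&(S>120),(380,140,460,230)); print("cover",rect("top",b,.01))
c=blob((S<70)&(V>60),(290,150,375,245)); print("case",rect("top",c,.04), c.min(0),c.max(0))
a=cv2.resize(im[140:350,280:470],None,fx=3,fy=3,interpolation=2)[:600]
bb=cv2.resize(im[200:265,190:255],None,fx=3,fy=3,interpolation=2); a[-195:,:195]=bb
cv2.imwrite("pics/crop1.png",a)
E
```

```text
cup [472.1 275.8 138.8  64.7  31.4] [480.4 284.9 143.5  66.8  31.4]
cover [ 561.7 -308.2  181.1  107.9  -22.5]
case [541.1 -50.9 212.4 114.1  15.9] [305 161] [362 234]
```

View pics/crop1.png

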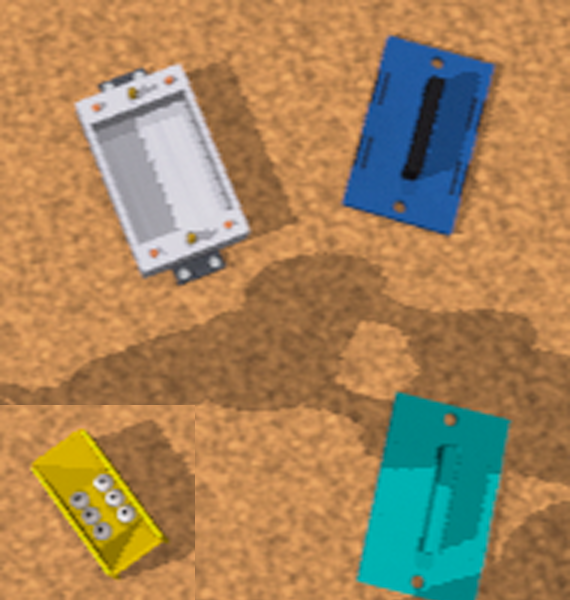

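The crop confirms the blue plate with the black strap handle and two holes as the cover. It also shows the case with its brass dowels and copper pins, and the cup with six beads. Now I move above the cup with the jaw across its flat sides.

send_rows --plan '[[[0.257,-0.255,-0.04,0,0,-2.206],[0.257,-0.255,-0.04,0,0,-2.206],[0.257,-0.255,-0.04,0,0,-2.206],[0.257,-0.255,-0.04,0,0,-2.206],[0.257,-0.255,-0.04,0,0,-2.206],[0.257,-0.255,-0.04,0,0,-2.206],[0.257,-0.255,-0.04,0,0,-2.206],[0.257,-0.255,-0.04,0,0,-2.206],[0.257,-0.255,-0.04,0,0,-2.206],[0.257,-0.255,-0.04,0,0,-2.206],[0.257,-0.255,-0.04,0,0,-2.206],[0.257,-0.255,-0.04,0,0,-2.206],[0.257,-0.255,-0.04,0,0,-2.206],[0.257,-0.255,-0.04,0,0,-2.206]]]' --jaw 1

```text
t: 1.85
tool_pos: [0.4744, 0.2773, 0.3645]
eef_rot: [[0.852, 0.523, -0.0], [0.523, -0.852, -0.0], [-0.0, -0.0, -1.0]]
wrist_force: [-0.4, -1.2, 0.1]
grip_width: 0.0918
```

```bash
python3 - <<'E'
from h import *
st=arm.get_state(); im=arm.camera("wrist")[:,:,::-1]; cv2.imwrite("pics/w1.png",im)
print(st["t"],st["tool_pos"].round(4),st["qpos"].round(1),st["eef_rot"].round(3).tolist())
H,S,V=cv2.split(cv2.cvtColor(im,cv2.COLOR_BGR2HSV))
y=blob((H>22)&(H<35)&(S>150)&(V>50)); print("cup",rect("wrist",y,.046,st),y.min(0),y.max(0))
t=cv2.imread("pics/top0.png"); H,S,V=cv2.split(cv2.cvtColor(t,cv2.COLOR_BGR2HSV))
k=np.array([(98,107),(170,80),(153,253),(229,224)])/3+[280,140]
P=plane("top",k,.045)[:,:2]*1000; print(P.round(1),P.mean(0).round(1))
d=plane("top",np.array([(133,93),(192,237)])/3+[280,140],.055)[:,:2]*1000; print(d.round(1),d.mean(0),np.degrees(np.arctan2(*(d[0]-d[1])[::-1])))
E
```

```text
1.85 [0.4744 0.2773 0.3645] [17.7  7.2 98.2  0.  74.6 76.2] [[0.852, 0.523, -0.0], [0.523, -0.852, -0.0], [-0.0, -0.0, -1.0]]
cup [471.9 277.7 133.6  62.4  31.5] [288 121] [351 250]
[[ 611.1    4.3]
 [ 630.9  -68.1]
 [ 462.7  -33.5]
 [ 483.  -108.5]] [546.9 -51.4]
[[618.7 -30.7]
 [472.4 -71.4]] [545.50770261 -51.05085776] 15.570946519639973
```

View pics/w1.png

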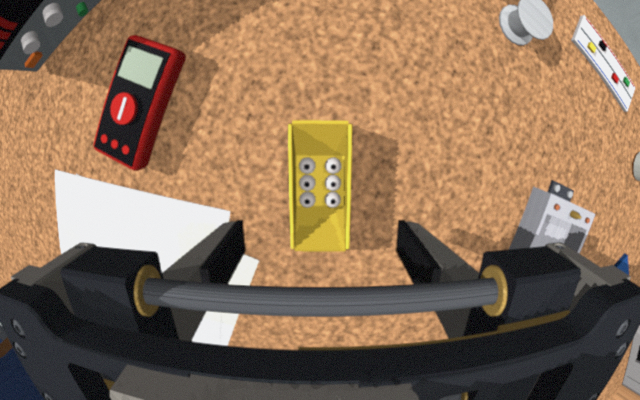

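send_rows --plan '[[[0.071,0.045,-0.085,-0.2736,0.4464,0],[0.071,0.045,-0.085,-0.2736,0.4464,0],[0.071,0.045,-0.085,-0.2736,0.4464,0],[0.071,0.045,-0.085,-0.2736,0.4464,0],[0.071,0.045,-0.085,-0.2736,0.4464,0],[0.071,0.045,-0.135,-0.2736,0.4464,0],[0.071,0.045,-0.165,-0.2736,0.4464,0],[0.071,0.045,-0.185,-0.2736,0.4464,0],[0.071,0.045,-0.185,-0.2736,0.4464,0]]]'

```text
t: 3.02
tool_pos: [0.5451, 0.3221, 0.1797]
eef_rot: [[0.739, 0.521, -0.426], [0.451, -0.854, -0.261], [-0.5, 0.001, -0.866]]
wrist_force: [0.2, -0.3, 0.6]
grip_width: 0.0917
```

send_rows --plan '[[[0,0,0,0,0,0],[0,0,0,0,0,0],[0,0,0,0,0,0],[0,0,0,0,0,0],[0,0,0,0,0,0],[0,0,0,0,0,0],[0,0,0,0,0,0],[0,0,0,0,0,0]]]' --jaw 0 --newtons 40

```text
t: 4.03
tool_pos: [0.5458, 0.3224, 0.1805]
eef_rot: [[0.74, 0.521, -0.425], [0.451, -0.854, -0.261], [-0.499, 0.001, -0.867]]
wrist_force: [0.6, 0.2, 4.7]
grip_width: 0.0615
```

```bash
cat >> h.py <<'E'
from scipy.spatial.transform import Rotation as Ro
def pose(G,yaw,th):  # tool x at yaw, tilted th about cup y, grasp point G (mm)
    y,t=np.radians([yaw,th]); u=np.array([np.cos(y),np.sin(y),0]); z=np.array([0,0,1.])
    v=np.cross(z,u); R=Ro.from_rotvec(t*v).as_matrix()@np.c_[u,-v,-z]
    return np.array(G)/1000-.171*R[:,2],R
def rel(a,b):
    return np.round(np.r_[b[0]-a[0],Ro.from_matrix(b[1]@a[1].T).as_rotvec()],4).tolist()
C=np.array([546,-51.,0]); CY=15.5
def cg(x,z): return C+[x*np.cos(np.radians(CY)),x*np.sin(np.radians(CY)),z]
E
python3 - <<'E'
from h import *
a=pose((472,277.7,32),31.5,30); print(a[0])
A=pose((472,277.7,180),31.5,30); print("A",rel(a,A))
B=pose(cg(85,180),CY,30); print("B",rel(a,B))
D=pose(cg(80,130),CY,-10); print("C from B",rel(B,D))
for f,x,z in [(45,78,125),(50,76,120),(55,74,118),(60,70,118),(65,65,119),(70,60,121),(75,56,122),(80,52,123)]: print(f,rel(D,pose(cg(x,z),CY,30-f)))
E
```

```text
[0.54490073 0.32237363 0.18009034]
A [0.0, 0.0, 0.148, 0.0, 0.0, 0.0]
B [0.1654, -0.3278, 0.148, -0.0, 0.0, -0.2793]
C from B [-0.1158, -0.0321, -0.0297, 0.1866, -0.6727, 0.0]
45 [-0.016, -0.0044, -0.0082, 0.0233, -0.0841, -0.0]
50 [-0.0316, -0.0088, -0.0177, 0.0466, -0.1682, -0.0]
55 [-0.0468, -0.013, -0.0254, 0.07, -0.2523, -0.0]
60 [-0.0634, -0.0176, -0.0323, 0.0933, -0.3364, -0.0]
65 [-0.0804, -0.0223, -0.0393, 0.1166, -0.4205, -0.0]
70 [-0.0966, -0.0268, -0.0464, 0.1399, -0.5046, -0.0]
75 [-0.111, -0.0308, -0.0555, 0.1632, -0.5886, 0.0]
80 [-0.1246, -0.0346, -0.0655, 0.1866, -0.6727, -0.0]
```

send_rows --plan '[[[0,0,0.02,0,0,0],[0,0,0.06,0,0,0],[0,0,0.11,0,0,0],[0,0,0.148,0,0,0],[0.012,-0.023,0.148,0,0,-0.02],[0.028,-0.055,0.148,0,0,-0.047],[0.046,-0.091,0.148,0,0,-0.078],[0.064,-0.127,0.148,0,0,-0.108],[0.082,-0.163,0.148,0,0,-0.139],[0.1,-0.199,0.148,0,0,-0.17],[0.118,-0.235,0.148,0,0,-0.2],[0.136,-0.27,0.148,0,0,-0.23],[0.152,-0.301,0.148,0,0,-0.257],[0.165,-0.328,0.148,0,0,-0.279],[0.165,-0.328,0.148,0,0,-0.279],[0.165,-0.328,0.148,0,0,-0.279]]]'

```text
t: 6.02
tool_pos: [0.7101, -0.005, 0.3278]
eef_rot: [[0.835, 0.266, -0.482], [0.231, -0.964, -0.133], [-0.5, 0.0, -0.866]]
wrist_force: [0.3, 0.6, -1.3]
grip_width: 0.0617
```

send_rows --plan '[[[-0.016,-0.004,-0.004,0.027,-0.096,0],[-0.035,-0.01,-0.009,0.056,-0.202,0],[-0.055,-0.015,-0.014,0.088,-0.318,0],[-0.075,-0.021,-0.019,0.12,-0.434,0],[-0.095,-0.026,-0.024,0.153,-0.552,0],[-0.116,-0.032,-0.03,0.1866,-0.6727,0],[-0.116,-0.032,-0.03,0.1866,-0.6727,0],[-0.116,-0.032,-0.03,0.1866,-0.6727,0]]]'

```text
t: 7.02
tool_pos: [0.595, -0.037, 0.2986]
eef_rot: [[0.949, 0.267, 0.167], [0.263, -0.964, 0.046], [0.173, 0.0, -0.985]]
wrist_force: [0.0, -0.2, -1.6]
grip_width: 0.0619
```

```bash
python3 - <<'E'
from h import *
st=arm.get_state(); print(st["t"],st["tool_pos"].round(4),st["qpos"].round(1))
D=pose(cg(80,130),CY,-10); print(D[0],rel((st["tool_pos"],st["eef_rot"]),D))
s=arm.camera("scene")[:,:,::-1]; w=arm.camera("wrist")[:,:,::-1]
cv2.imwrite("pics/p1.png",np.vstack([cv2.resize(s[130:280,200:460],(780,450),interpolation=2)[:, :640],w])[:600,:] if 0 else np.hstack([cv2.resize(s[130:280,230:400],(453,400)),w[:,150:490]]))
E
```

```text
7.025 [ 0.595  -0.037   0.2986] [-16.3  15.1  97.3   6.1  59.3  55.5]
[ 0.59447655 -0.03755626  0.29840213] [-0.0006, -0.0006, -0.0002, 0.0005, -0.0005, 0.0006]
```

View pics/p1.png

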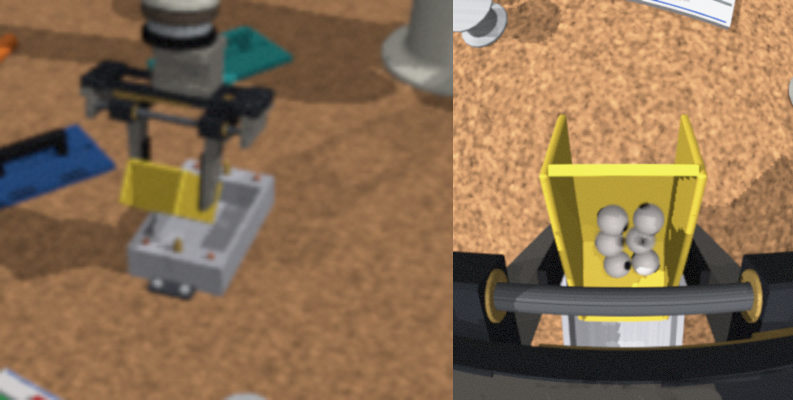

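The cup is held, tipped 40° with its lip over the cavity, and all six beads are still in it (around (630,240) in the right half). Pouring.

send_rows --plan '[[[-0.016,-0.0044,-0.008,0.0233,-0.0841,0],[-0.0316,-0.0088,-0.0177,0.0466,-0.1682,0],[-0.039,-0.011,-0.0215,0.058,-0.21,0],[-0.0468,-0.013,-0.0254,0.07,-0.2523,0],[-0.055,-0.0153,-0.029,0.0816,-0.294,0],[-0.0634,-0.0176,-0.0323,0.0933,-0.3364,0],[-0.072,-0.02,-0.036,0.105,-0.378,0],[-0.0804,-0.0223,-0.0393,0.1166,-0.4205,0],[-0.088,-0.0245,-0.043,0.128,-0.462,0],[-0.0966,-0.0268,-0.0464,0.1399,-0.5046,0],[-0.104,-0.029,-0.051,0.1515,-0.546,0],[-0.111,-0.0308,-0.0555,0.1632,-0.5886,0],[-0.1246,-0.0346,-0.0655,0.1866,-0.6727,0],[-0.1246,-0.0346,-0.0655,0.1866,-0.6727,0],[-0.1246,-0.0346,-0.0655,0.1866,-0.6727,0],[-0.1246,-0.0346,-0.0655,0.1866,-0.6727,0],[-0.1246,-0.0346,-0.0655,0.1866,-0.6727,0],[-0.1246,-0.0346,-0.0655,0.1866,-0.6727,0]]]'

```text
t: 9.38
tool_pos: [0.4701, -0.0723, 0.2324]
eef_rot: [[0.62, 0.266, 0.738], [0.17, -0.964, 0.205], [0.766, -0.001, -0.643]]
wrist_force: [-0.3, 0.2, -1.0]
grip_width: 0.0616
```

```bash
python3 - <<'E'
from h import *
st=arm.get_state(); print(st["t"],st["tool_pos"].round(4),st["qpos"].round(1))
D=pose(cg(52,123),CY,-50); print(rel((st["tool_pos"],st["eef_rot"]),D))
t=arm.camera("top")[:,:,::-1]; s=arm.camera("scene")[:,:,::-1]; w=arm.camera("wrist")[:,:,::-1]
cv2.imwrite("pics/p2.png",np.hstack([cv2.resize(s[150:270,250:370],(400,400)),w[:,150:490]]))
E
```

```text
9.375 [ 0.4701 -0.0723  0.2324] [-33.   -0.6 130.   73.1  36.9 -15.1]
[-0.0002, 0.0001, 0.0005, -0.001, -0.0003, 0.0008]
```

View pics/p2.png

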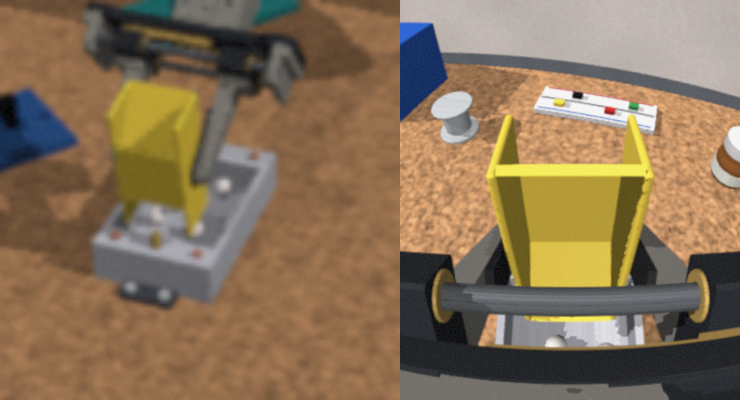

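The cup looks empty from above. I'll tip back along the same path and count the beads.

send_rows --plan '[[[0.013,0.004,0.016,-0.023,0.084,0],[0.028,0.008,0.026,-0.047,0.168,0],[0.044,0.012,0.034,-0.07,0.252,0],[0.061,0.017,0.042,-0.093,0.336,0],[0.078,0.022,0.048,-0.117,0.42,0],[0.093,0.026,0.055,-0.14,0.504,0],[0.109,0.03,0.06,-0.163,0.589,0],[0.125,0.035,0.066,-0.187,0.673,0],[0.141,0.039,0.08,-0.214,0.769,0],[0.16,0.045,0.095,-0.243,0.875,0],[0.18,0.05,0.095,-0.275,0.99,0],[0.2,0.055,0.095,-0.307,1.107,0],[0.22,0.061,0.095,-0.34,1.225,0],[0.24,0.067,0.095,-0.3732,1.3454,0],[0.24,0.067,0.095,-0.3732,1.3454,0]]]'

```text
t: 11.4
tool_pos: [0.7106, -0.0047, 0.3246]
eef_rot: [[0.834, 0.267, -0.483], [0.231, -0.964, -0.133], [-0.501, -0.0, -0.865]]
wrist_force: [-0.5, -0.2, -2.6]
grip_width: 0.0617
```

```bash
python3 - <<'E'
from h import *
st=arm.get_state(); print(st["t"],st["tool_pos"].round(4),st["qpos"].round(1),st["wrist_force"].round(2))
B=pose(cg(85,180),CY,30); print(rel((st["tool_pos"],st["eef_rot"]),B))
t=arm.camera("top")[:,:,::-1]; s=arm.camera("scene")[:,:,::-1]; w=arm.camera("wrist")[:,:,::-1]
cv2.imwrite("pics/p3.png",np.hstack([cv2.resize(t[150:245,290:380],(280,300)),cv2.resize(s[180:250,260:345],(364,300)),w[100:400,220:380]]))
E
```

```text
11.4 [ 0.7106 -0.0047  0.3246] [ -8.   43.1  57.4 -12.  107.2  65.8] [-0.52 -0.18 -2.58]
[-0.0003, -0.0007, 0.0035, 0.0, -0.0014, 0.0006]
```

View pics/p3.png

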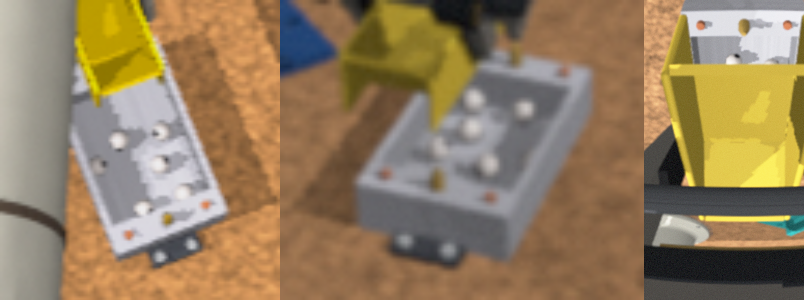

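The top crop shows six beads in the case, at (118,140), (160,130), (97,163), (160,162), (182,192) and (143,210), and the cup is empty. I'll set the cup back on its old spot.

send_rows --plan '[[[-0.009,0.018,0,0,0,0.015],[-0.025,0.049,0,0,0,0.042],[-0.043,0.085,0,0,0,0.073],[-0.063,0.125,0,0,0,0.106],[-0.083,0.165,0,0,0,0.14],[-0.103,0.205,0,0,0,0.174],[-0.123,0.245,0,0,0,0.208],[-0.143,0.285,0,0,0,0.243],[-0.156,0.31,0,0,0,0.264],[-0.1644,0.3276,-0.02,0,0,0.279],[-0.1644,0.3276,-0.06,0,0,0.279],[-0.1644,0.3276,-0.1,0,0,0.279],[-0.1644,0.3276,-0.125,0,0,0.279],[-0.1644,0.3276,-0.138,0,0,0.279],[-0.1644,0.3276,-0.143,0,0,0.279],[-0.1644,0.3276,-0.1465,0,0,0.279],[-0.1644,0.3276,-0.1465,0,0,0.279],[-0.1644,0.3276,-0.1465,0,0,0.279]]]'

```text
t: 13.8
tool_pos: [0.5458, 0.3224, 0.1815]
eef_rot: [[0.74, 0.521, -0.425], [0.451, -0.854, -0.261], [-0.499, 0.001, -0.867]]
wrist_force: [-0.3, -0.3, 0.2]
grip_width: 0.0617
```

send_rows --plan '[[[0,0,0,0,0,0],[0,0,0,0,0,0],[0,0,0,0,0,0],[0,0,0,0,0,0],[0,0,0,0,0,0],[0,0,0,0,0,0]]]' --jaw 1

```text
t: 14.55
tool_pos: [0.5455, 0.3223, 0.1807]
eef_rot: [[0.739, 0.521, -0.426], [0.451, -0.854, -0.261], [-0.5, 0.001, -0.866]]
wrist_force: [0.2, 0.7, 0.5]
grip_width: 0.0923
```

send_rows --plan '[[[0,0,0.04,0,0,0],[0,0,0.1,0,0,0],[-0.073,-0.044,0.199,0.2736,-0.4464,0],[-0.073,-0.044,0.199,0.2736,-0.4464,0],[-0.073,-0.044,0.199,0.2736,-0.4464,0],[-0.073,-0.044,0.199,0.2736,-0.4464,0],[-0.073,-0.044,0.199,0.2736,-0.4464,0]]]'

```text
t: 15.42
tool_pos: [0.4725, 0.2782, 0.3787]
eef_rot: [[0.854, 0.521, -0.004], [0.521, -0.854, -0.002], [-0.004, -0.0, -1.0]]
wrist_force: [-0.0, -0.2, -0.1]
grip_width: 0.0919
```

send_rows --plan '[[[0.09,-0.586,-0.02,0,0,-0.9425],[0.09,-0.586,-0.02,0,0,-0.9425],[0.09,-0.586,-0.02,0,0,-0.9425],[0.09,-0.586,-0.02,0,0,-0.9425],[0.09,-0.586,-0.02,0,0,-0.9425],[0.09,-0.586,-0.02,0,0,-0.9425],[0.09,-0.586,-0.02,0,0,-0.9425],[0.09,-0.586,-0.02,0,0,-0.9425],[0.09,-0.586,-0.02,0,0,-0.9425],[0.09,-0.586,-0.02,0,0,-0.9425],[0.09,-0.586,-0.02,0,0,-0.9425],[0.09,-0.586,-0.02,0,0,-0.9425],[0.09,-0.586,-0.02,0,0,-0.9425]]]'

```text
t: 17.05
tool_pos: [0.5627, -0.3064, 0.3593]
eef_rot: [[0.924, -0.383, -0.001], [-0.383, -0.924, 0.001], [-0.001, -0.0, -1.0]]
wrist_force: [-0.3, -0.3, -0.1]
grip_width: 0.0919
```

```bash
python3 - <<'E'
from h import *
st=arm.get_state(); w=arm.camera("wrist")[:,:,::-1]; t=arm.camera("top")[:,:,::-1]; s=arm.camera("scene")[:,:,::-1]
print(st["t"],st["tool_pos"].round(4),st["qpos"].round(1),np.degrees(np.arctan2(st["eef_rot"][1,0],st["eef_rot"][0,0])))
H,S,V=cv2.split(cv2.cvtColor(w,cv2.COLOR_BGR2HSV))
b=blob((H>100)&(H<125)&(S>100),(180,80,460,330),25); print("cover",rect("wrist",b,.01,st),b.min(0),b.max(0))
k=blob((V<45)&(S<200),(280,110,360,250),3); print("bar?",rect("wrist",k,.046,st),k.min(0),k.max(0))
H,S,V=cv2.split(cv2.cvtColor(t,cv2.COLOR_BGR2HSV))
y=blob((H>22)&(H<35)&(S>150)&(V>70),(180,190,260,270)); print("cup",rect("top",y,.046))
cv2.imwrite("pics/w2.png",np.hstack([w[60:360,140:500],cv2.resize(t[190:270,180:260],(150,150)).repeat(2,0),cv2.resize(s[195:285,380:470],(280,300))]))
E
```

```text
17.05 [ 0.5627 -0.3064  0.3593] [-39.4  20.7  82.9   0.   76.6  73.2] -22.524443085788068
cover [ 560.8 -308.2  179.2  109.2  -22.5] [272  98] [374 255]
bar? [ 562.2 -308.6   96.7   13.3  -22.6] [316 137] [330 233]
cup [471.9 276.4 138.3  64.7  31.4]
```

View pics/w2.png

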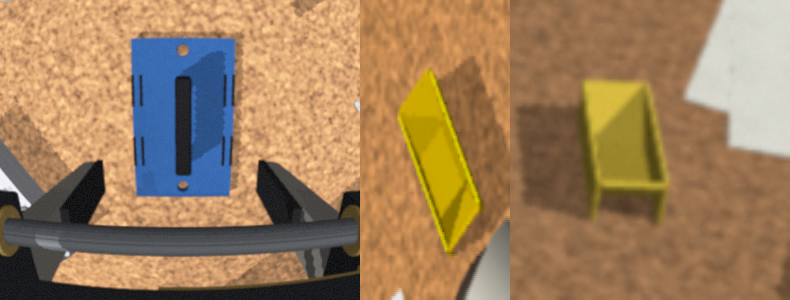

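The cup stands empty and upright. For the fit I take one close look at the case with the same wrist camera before picking up the cover.

send_rows --plan '[[[-0.016,0.257,0,0,0,0.663],[-0.016,0.257,0,0,0,0.663],[-0.016,0.257,0,0,0,0.663],[-0.016,0.257,0,0,0,0.663],[-0.016,0.257,0,0,0,0.663],[-0.016,0.257,0,0,0,0.663],[-0.016,0.257,0,0,0,0.663],[-0.016,0.257,0,0,0,0.663]]]'

```text
t: 18.2
tool_pos: [0.5466, -0.0521, 0.3597]
eef_rot: [[0.965, 0.263, 0.0], [0.263, -0.965, -0.0], [-0.0, 0.0, -1.0]]
wrist_force: [0.0, -0.4, -0.3]
grip_width: 0.092
```

```bash
python3 - <<'E'
from h import *
from types import SimpleNamespace
# holes from the earlier wrist picture (crop offset 140,60)
st0=dict(tool_pos=np.array([.5627,-.3064,.3593])); q=pose((0,0,0),-22.52,0)[1]; st0["eef_rot"]=q
c=cv2.imread("pics/w2.png")[:,:360]; H,S,V=cv2.split(cv2.cvtColor(c,cv2.COLOR_BGR2HSV))
hs=[]
for box in((165,38,200,62),(165,173,200,195)):
    b=blob(((H<25)&(S>60)),box,3); hs.append(b.mean(0)); print("hole",b.mean(0),cv2.boundingRect(b))
hp=plane("wrist",np.array(hs)+[140,60],.008,st0)[:,:2]*1000; print(hp.round(1),hp.mean(0).round(1),np.degrees(np.arctan2(*(hp[0]-hp[1])[::-1])),np.linalg.norm(hp[0]-hp[1]))
st=arm.get_state(); w=arm.camera("wrist")[:,:,::-1]; cv2.imwrite("pics/w3.png",w)
print(st["t"],st["tool_pos"].round(4),np.degrees(np.arctan2(st["eef_rot"][1,0],st["eef_rot"][0,0])))
H,S,V=cv2.split(cv2.cvtColor(w,cv2.COLOR_BGR2HSV))
pr=[]
for x in(77,-77):
  for y in(38,0,-38):
    z=.045 if y else .05
    a=np.radians(CY); P=C/1000+np.array([x*np.cos(a)-y*np.sin(a),x*np.sin(a)+y*np.cos(a),0])/1000; P[2]=z
    u=proj("wrist",P,st)[0].astype(int)
    # warm, saturated spot near the prediction
    m=(S>(90))&(H<30)
    try:
        b=blob(m,(u[0]-11,u[1]-11,u[0]+12,u[1]+12),1); M=b.mean(0); g=plane("wrist",M,z,st)[0,:2]*1000
        print((x,y),u,M.round(1),cv2.boundingRect(b),g.round(1)); 
        if y: pr.append(g)
    except ValueError: print((x,y),u,"none")
pr=np.array(pr); print("pins mean",pr.mean(0).round(1))
cv2.imwrite("pics/w3c.png",cv2.resize(w[80:290,220:420],None,fx=2.8,fy=2.8,interpolation=2))
E
```

```text
hole [182.53571429  49.64285714] (178, 45, 10, 11)
hole [182.5        184.77777778] (179, 182, 8, 6)
[[ 632.7 -337.3]
 [ 491.  -278.7]] [ 561.8 -308. ] -22.43896732990654 153.33282026412823
18.2 [ 0.5466 -0.0521  0.3597] 15.246877046480535
(77, 38) [279 109] [277.7 108.1] (275, 105, 7, 7) [610.6   8. ]
(77, 0) [319 108] [317.5 107.1] (314, 104, 8, 8) [620.8 -28.5]
(77, -38) [359 108] [357.8 107.8] (355, 105, 7, 7) [630.8 -65.4]
(-77, 38) [284 258] [282.9 257.2] (280, 255, 7, 6) [463.1 -33.2]
(-77, 0) [320 261] [320.  270.5] (309, 269, 23, 4) [460.9 -74.5]
(-77, -38) [355 258] [354.3 257.2] (352, 254, 6, 7) [ 483.  -106.1]
pins mean [546.9 -49.2]
```

View pics/w3c.png

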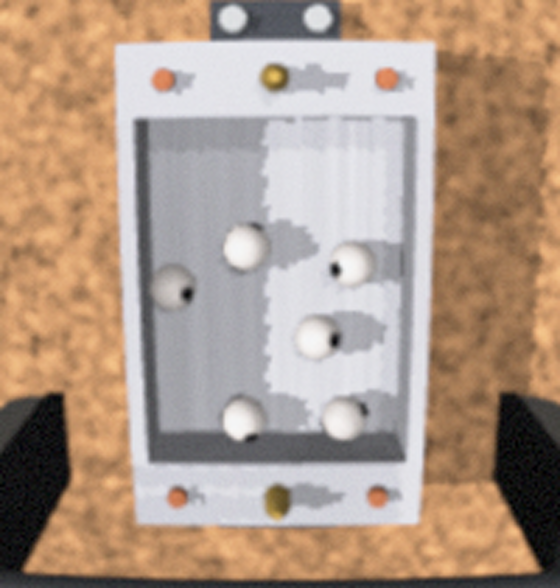

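Six beads are clearly in the case, and the pins give the case centre as (547,-49..-51) mm at yaw 15.5°. Back to the cover: descend and grip the bar.

send_rows --plan '[[[0.0155,-0.257,0,0,0,-0.663],[0.0155,-0.257,0,0,0,-0.663],[0.0155,-0.257,0,0,0,-0.663],[0.0155,-0.257,0,0,0,-0.663],[0.0155,-0.257,0,0,0,-0.663],[0.0155,-0.257,-0.04,0,0,-0.663],[0.0155,-0.257,-0.09,0,0,-0.663],[0.0155,-0.257,-0.13,0,0,-0.663],[0.0155,-0.257,-0.145,0,0,-0.663],[0.0155,-0.257,-0.152,0,0,-0.663],[0.0155,-0.257,-0.152,0,0,-0.663]]]'

```text
t: 19.62
tool_pos: [0.5625, -0.308, 0.2089]
eef_rot: [[0.923, -0.384, 0.002], [-0.384, -0.923, -0.001], [0.002, 0.0, -1.0]]
wrist_force: [0.1, -0.5, -0.8]
grip_width: 0.0921
```

send_rows --plan '[[[0,0,0,0,0,0],[0,0,0,0,0,0],[0,0,0,0,0,0],[0,0,0,0,0,0],[0,0,0,0,0,0],[0,0,0,0,0,0],[0,0,0,0,0,0],[0,0,0,0,0,0],[0,0,0,0,0,0],[0,0,0,0,0,0]]]' --jaw 0 --newtons 45

```text
t: 20.88
tool_pos: [0.5619, -0.3078, 0.2077]
eef_rot: [[0.923, -0.385, -0.0], [-0.385, -0.923, -0.0], [-0.0, 0.0, -1.0]]
wrist_force: [-0.5, -1.5, -0.2]
grip_width: 0.0154
```

send_rows --plan '[[[0,0,0.02,0,0,0],[0,0,0.06,0,0,0],[0,0,0.1,0,0,0],[0,0,0.1,0,0,0],[0,0,0.1,0,0,0]]]'

```text
t: 21.5
tool_pos: [0.5615, -0.3073, 0.3063]
eef_rot: [[0.923, -0.385, -0.002], [-0.385, -0.923, 0.002], [-0.002, -0.001, -1.0]]
wrist_force: [-0.1, -0.2, -3.6]
grip_width: 0.0154
```

```bash
python3 - <<'E'
from h import *
st=arm.get_state(); w=arm.camera("wrist")[:,:,::-1]; t=arm.camera("top")[:,:,::-1]; s=arm.camera("scene")[:,:,::-1]
R,p=st["eef_rot"],st["tool_pos"]; print(st["t"],p.round(4),np.degrees(np.arctan2(R[1,0],R[0,0])),st["wrist_force"].round(2),R[:,2].round(4))
def world(x,y,d): return p+R@np.array([x,y,d])/1000
for nm,x in(("A",77),("B",-77)): print(nm,proj("wrist",world(x,0,171+37-10),st).round(1))
print("bar end",proj("wrist",world(50,0,162),st).round(1), "corner",proj("wrist",np.array([world(90,55,198),world(90,-55,198)]),st).round(1).tolist())
H,S,V=cv2.split(cv2.cvtColor(w,cv2.COLOR_BGR2HSV)); blue=(H>100)&(H<125)&(S>100)
b=blob(blue,None,15); print(b.min(0),b.max(0))
cv2.imwrite("pics/w4.png",np.hstack([w[0:400,140:500],cv2.resize(s[120:240,160:290],(433,400))]))
E
```

```text
21.5 [ 0.5615 -0.3073  0.3063] -22.615148451599982 [-0.11 -0.18 -3.58] [-0.0018  0.0016 -1.    ]
A [[320.6 101.5]]
B [[320.5 327.9]]
bar end [[320.6 155.8]] corner [[414.2, 82.7], [226.9, 82.6]]
[227  82] [413 257]
```

View pics/w4.png

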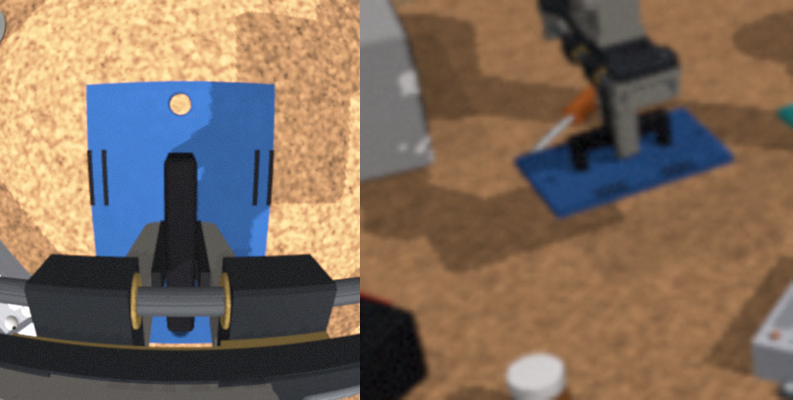

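The cover hangs level and centred in the grip. Hole A is at (320,103) in the wrist picture against (320.6,101.5) predicted, so the wrist camera can be trusted to about 1 mm. Carrying it over the case.

send_rows --plan '[[[-0.001,0.02,0,0,0,0.05],[-0.003,0.055,0,0,0,0.14],[-0.006,0.1,0,0,0,0.257],[-0.008,0.145,0,0,0,0.373],[-0.011,0.19,0,0,0,0.488],[-0.013,0.23,0,0,0,0.591],[-0.0142,0.252,0,0,0,0.647],[-0.0145,0.2585,0,0,0,0.664],[-0.0145,0.2585,-0.012,0,0,0.664],[-0.0145,0.2585,-0.025,0,0,0.664],[-0.0145,0.2585,-0.025,0,0,0.664],[-0.0145,0.2585,-0.025,0,0,0.664],[-0.0145,0.2585,-0.025,0,0,0.664]]]'

```text
t: 23.28
tool_pos: [0.5477, -0.0496, 0.2831]
eef_rot: [[0.964, 0.266, 0.001], [0.266, -0.964, -0.0], [0.001, 0.001, -1.0]]
wrist_force: [-1.2, -0.0, -3.0]
grip_width: 0.0157
```

```bash
python3 - <<'E'
from h import *
st=arm.get_state(); w=arm.camera("wrist")[:,:,::-1]; t=arm.camera("top")[:,:,::-1]; s=arm.camera("scene")[:,:,::-1]
R,p=st["eef_rot"],st["tool_pos"]; print(st["t"],p.round(4),np.degrees(np.arctan2(R[1,0],R[0,0])),st["wrist_force"].round(2),R[:,2].round(4))
u=proj("wrist",p+R@np.array([.076,0,.198]),st)[0]; print("hole pred",u.round(1))
d=proj("wrist",np.array([.6208,-.0286,.055]),st)[0]; print("dowel pred",d.round(1))
a=cv2.resize(w[70:150,260:380],(600,400),interpolation=2)
cv2.imwrite("pics/w5.png",np.vstack([a,np.hstack([cv2.resize(s[150:270,230:390],(267,200)),cv2.resize(t[140:250,270:400],(333,200))])]))
E
```

```text
23.275 [ 0.5477 -0.0496  0.2831] 15.401183822716028 [-1.16 -0.01 -3.03] [ 9.e-04 -3.e-04 -1.e+00]
hole pred [321.4 103.8]
dowel pred [319.9 106. ]
```

View pics/w5.png

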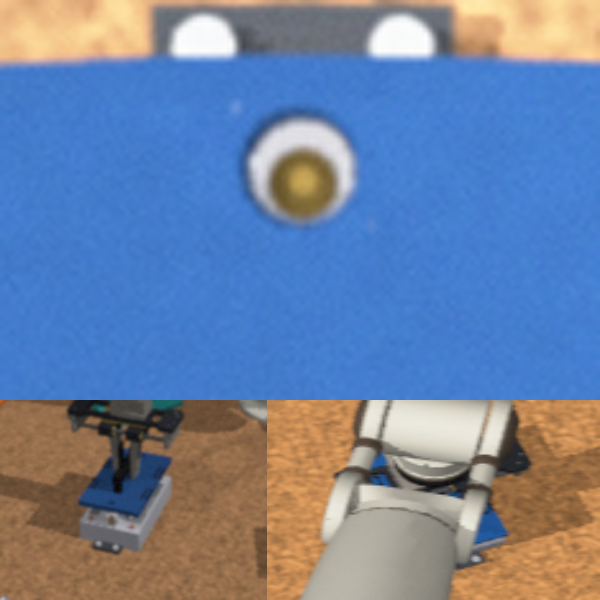

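```bash
python3 - <<'E'
from h import *
st=arm.get_state(); p=st["tool_pos"];print(p.round(4))
h=plane("wrist",[320.2,103.6],p[2]-.198,st)[0]; d=plane("wrist",[320.6,106.4],.058,st)[0]
e=(d-h)[:2]*1000; a=np.radians(15.5); print("hole",h.round(4),"dowel",d.round(4),"err world",e.round(2),"case",(e@[np.cos(a),np.sin(a)]).round(2),(e@[-np.sin(a),np.cos(a)]).round(2))
E
```

```text
[ 0.5476 -0.0493  0.2831]
hole [ 0.6209 -0.0285  0.0851] dowel [ 0.6204 -0.0289  0.058 ] err world [-0.55 -0.42] case -0.64 -0.25
```

Hole and dowel line up within 0.7 mm. Lowering onto the dowels.

send_rows --plan '[[[-0.0005,-0.0003,-0.005,0,0,0],[-0.0005,-0.0003,-0.01,0,0,0],[-0.0005,-0.0003,-0.014,0,0,0],[-0.0005,-0.0003,-0.018,0,0,0],[-0.0005,-0.0003,-0.021,0,0,0],[-0.0005,-0.0003,-0.024,0,0,0],[-0.0005,-0.0003,-0.027,0,0,0],[-0.0005,-0.0003,-0.027,0,0,0],[-0.0005,-0.0003,-0.027,0,0,0]]]'

```text
t: 24.55
tool_pos: [0.547, -0.0495, 0.2558]
eef_rot: [[0.964, 0.266, 0.0], [0.266, -0.964, -0.0], [0.0, 0.0, -1.0]]
wrist_force: [0.3, -0.7, -2.5]
grip_width: 0.0157
```

send_rows --plan '[[[0,0,-0.002,0,0,0],[0,0,-0.004,0,0,0],[0,0,-0.006,0,0,0],[0,0,-0.008,0,0,0],[0,0,-0.009,0,0,0],[0,0,-0.009,0,0,0],[0,0,-0.009,0,0,0]]]'

```text
t: 25.42
tool_pos: [0.5471, -0.0495, 0.2477]
eef_rot: [[0.964, 0.266, 0.0], [0.266, -0.964, -0.0], [0.0, 0.0, -1.0]]
wrist_force: [-4.8, 1.2, 7.6]
grip_width: 0.016
```

send_rows --plan '[[[0,0,-0.001,0,0,0],[0,0,-0.002,0,0,0],[0,0,-0.003,0,0,0],[0,0,-0.003,0,0,0],[0,0,-0.003,0,0,0],[0,0,-0.003,0,0,0]]]'

```text
t: 26.18
tool_pos: [0.5474, -0.0495, 0.2476]
eef_rot: [[0.964, 0.267, -0.001], [0.267, -0.964, -0.0], [-0.001, 0.0, -1.0]]
wrist_force: [-15.2, 3.3, 28.5]
grip_width: 0.0153
```

```bash
python3 - <<'E'
from h import *
st=arm.get_state(); R,p=st["eef_rot"],st["tool_pos"]; w=arm.camera("wrist")[:,:,::-1]; s=arm.camera("scene")[:,:,::-1];t=arm.camera("top")[:,:,::-1]
print(st["t"],p.round(4),np.degrees(np.arctan2(R[1,0],R[0,0])),st["wrist_force"].round(2),R[:,2].round(4),st["torque"].round(2))
print("hole pred",proj("wrist",p+R@np.array([.077,0,.198]),st).round(1))
cv2.imwrite("pics/f.png",np.hstack([cv2.resize(w[60:160,240:400],(480,300)),cv2.resize(s[170:250,260:345],(318,300),interpolation=2)]))
E
```

```text
26.175 [ 0.5474 -0.0495  0.2476] 15.465905527811238 [-15.24   3.33  28.47] [-8.e-04 -3.e-04 -1.e+00] [ 0.58  2.66 -0.  ]
hole pred [[321.4 102.1]]
```

View pics/f.png

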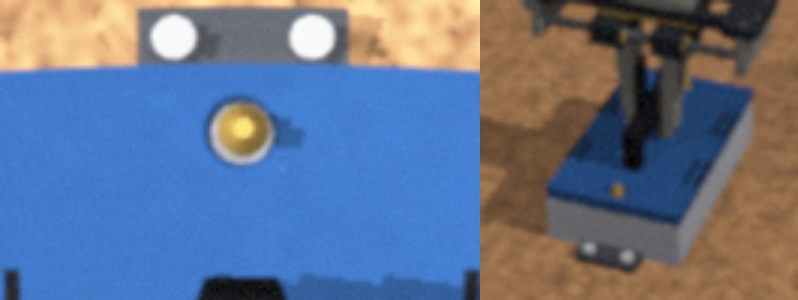

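The cover is flush: the dowel stands through hole A, there is no gap at the rim, and z stopped at 0.2476 m while the force rose. I'll ease the side load a little and check that it is steady.

send_rows --plan '[[[-0.0005,0.0001,0.0005,0,0,0],[-0.001,0.0002,0.0008,0,0,0],[-0.001,0.0002,0.0008,0,0,0],[-0.001,0.0002,0.0008,0,0,0],[-0.001,0.0002,0.0008,0,0,0],[-0.001,0.0002,0.0008,0,0,0]]]'

```text
t: 27.08
tool_pos: [0.5468, -0.0495, 0.2476]
eef_rot: [[0.964, 0.266, 0.002], [0.266, -0.964, -0.001], [0.002, 0.001, -1.0]]
wrist_force: [-8.5, 2.8, 19.8]
grip_width: 0.0153
```

```bash
python3 - <<'E'
from h import *
w=arm.camera("wrist"); t=arm.camera("top")[:,:,::-1]; s=arm.camera("scene")[:,:,::-1]; st=arm.get_state()
R,p=st["eef_rot"],st["tool_pos"]; print(st["t"],p.round(4),np.degrees(np.arctan2(R[1,0],R[0,0])),st["wrist_force"].round(2),st["qd"].round(2),st["grip_width"])
t0=cv2.imread("pics/top0.png"); 
for n,(lo,hi),box in(("meter",(0,6),(110,210,170,290)),("driver",(7,14),(480,185,530,255)),("cup",(22,35),(180,190,260,270))):
    r=[]
    for im in(t0,t):
        H,S,V=cv2.split(cv2.cvtColor(im,cv2.COLOR_BGR2HSV)); m=((H>=lo)&(H<=hi)&(S>(190 if n!="cup" else 150))&(V>100 if n!="cup" else V>70)); b=blob(m,box); r.append(b.mean(0).round(1).tolist())
    print(n,r)
E
```

```text
27.225 [ 0.5468 -0.0495  0.2476] 15.447156749345659 [-8.73  1.95 19.17] [ 0.04  0.08 -0.01  0.    0.02  0.04] 0.015424385976622825
meter [[140.0, 252.1], [140.0, 251.8]]
driver [[508.5, 231.9], [508.1, 234.4]]
cup [[222.5, 232.9], [222.3, 232.9]]
```

```bash
python3 -c "
from station import arm
print(arm.close_job())"
```

```text
the job is handed in; nothing more can be done
None
```

I poured all six beads into the case and set the empty cup back upright, let go, on its old spot. Then I fitted the blue cover over both dowels, pressed it flush, and handed the job in at about 27 s while still holding it down. The hand-in gives no verdict, so the checks below are my own.

**Beads:** the wrist picture taken before covering showed all six in the case.

**Cup:** it stands upright and empty; its outline moved only 0.2 px from the start picture.

**Cover:**
- The last picture showed the dowel through the front hole and no gap at the rim. The rear hole was hidden.
- The tool stopped at z = 0.2476 m, against about 0.248 m expected when closed. Pushing 3 mm further raised the force without moving it.
- It is about 0.3 mm from the case centre measured with the wrist camera, and in line within about 0.1°.
- The last push was about 19 N down, with a side load of about 9 N left against the dowels.

**Disagreements:**
- The top and wrist cameras differed by about 2 mm on the case's y position. I trusted the wrist camera, and the fit confirmed it.
- The screwdriver's outline moved about 2.5 px (roughly 5 mm) between the first and last pictures. The arm never went near it, so I put this down to a change in shadow.
- The multimeter had not moved. I did not measure the spool or the jar at the end; the arm never worked close to either.

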